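# Clear the stand's two big stones aside, fetch the low stone between them, put them back

## Task

Three stones stand in a row on the wooden stand, the low one shut in between two big ones. First clear both big stones to the grey mat, standing upright, and only then set the low stone in the middle of the round black tray, lying the same way up as before. Then put each big stone back on the stand in the very place where it stood before, turned as it was, leaving the low stone's bay empty; keep the stones from toppling and do not disturb the glass dish, the flat brush and the magnifying glass.

Things in the scene. Friction and masses are not known exactly. Their poses are not given: they have to be found in the camera images.
- stone_tall_mid (a point): tall split grey-green stone with a tan crown, 46 x 69 x 114 mm (x, y, z), 0.17 to 0.34 kg; this point is its centre, 57 mm above its flat foot. Its z points up; its long side in plan is its y (lies along the row on the stand); grasp it from above across x (46 mm). It starts in one of the two outer bays of the stand.
- stone_rough_mid (a point): broad craggy grey-green stone, 59 x 91 x 85 mm (x, y, z), 0.15 to 0.31 kg; this point is its centre, 42.5 mm above its flat foot. Its z points up; its long side in plan is its y (lies along the row on the stand); grasp it from above across x (59 mm). It starts in the other outer bay of the stand.
- stone_spur_mid (a point): low spur stone, dark grey, 30 x 82 x 36 mm (x, y, z), 0.05 to 0.1 kg, between the two big stones; this point is its centre, 18 mm above its foot. Its z points up; its y is its long side, across the row; grasp it from above across x (30 mm), which is possible only when the big stones, 5 to 17 mm from its sides, are gone.
- stand: wooden display stand, a fixed plank 250 x 116 mm (x, y), with its floor 10 mm above the table and a rim 6 mm wide that stands 6 mm above the floor; two dark lines inlaid in the floor at x = -19.5 and +19.5 mm part three bays, with centres at x = -66, 0 and +66 mm on its long axis. Origin at the centre of its underside, at table height; x is its long axis, z up.
- mat: flat grey mat, the side area, 260 x 120 mm (x, y), 4 mm thick, fixed; origin at the centre of its underside, x its long axis, z up. The big stones both find room on it, 65 mm either side of its centre on the long axis.
- tray: round black tray, 150 mm across, fixed; its floor is 6 mm above the table, its round rim rises 4 mm above the floor. Origin at the centre of its underside, z up.
- glass_dish: bystander: small round glass dish, 55 mm across, 19 mm high; origin at the centre of its underside. Not to be disturbed.
- hake_brush: bystander: flat goat-hair brush with a wooden handle, 82 x 37 x 9 mm; origin at the centre of its underside. Not to be disturbed.
- loupe: bystander: magnifying glass with a turned wooden handle, 52 x 133 x 12 mm; origin at the centre of its underside. Not to be disturbed.
Things that resemble listed ones, but are neither listed nor needed, are in the scene too. Leave any purple look-alike of the part that bears stone_tall_mid alone. Of the things that look like the part that bears stone_spur_mid, the smaller one is meant.

How it is judged:
On the way, in this order (a step that is already met when the one before it is completed fails the run):
1. both big stones stand upright and released on the grey mat, the low stone still in its bay (contact force between each of stone_tall, stone_rough and the fingers below 0.1 N and linear speed of each of stone_tall, stone_rough below 0.02 m/s and angle between each of stone_tall_mid, stone_rough_mid's own z axis and vertical below 0.17 rad and contact force between each of stone_tall, stone_rough and mat above 0.2 N and x of stone_tall_mid in the frame of mat between -0.13 and 0.13 m and y of stone_tall_mid in the frame of mat between -0.06 and 0.06 m and x of stone_rough_mid in the frame of mat between -0.13 and 0.13 m and y of stone_rough_mid in the frame of mat between -0.06 and 0.06 m and distance of stone_spur_mid from where it was at the start of the episode below 0.02 m), for 0.2 s.
2. the low stone lies released in the middle of the black tray, both big stones still standing on the mat (contact force between each of stone_tall, stone_rough, stone_spur and the fingers below 0.1 N and linear speed of each of stone_tall, stone_rough, stone_spur below 0.02 m/s and angle between each of stone_tall_mid, stone_rough_mid, stone_spur_mid's own z axis and vertical below 0.17 rad and contact force between each of stone_tall, stone_rough and mat above 0.2 N and x of stone_tall_mid in the frame of mat between -0.13 and 0.13 m and y of stone_tall_mid in the frame of mat between -0.06 and 0.06 m and x of stone_rough_mid in the frame of mat between -0.13 and 0.13 m and y of stone_rough_mid in the frame of mat between -0.06 and 0.06 m and contact force between stone_spur and tray above 0.1 N and horizontal distance between stone_spur_mid and tray below 0.015 m), for 0.2 s.
At the end, for the whole second after the job is handed in: Low stone on the black tray, its centre within 15 mm of the tray's; each big stone standing on the stand, its centre within 15 mm of its start, its long side within 0.25 rad of the stand's long axis; all three upright within 0.17 rad, released and at rest (contact force between each of stone_spur, stone_tall, stone_rough and the fingers below 0.1 N and linear speed of each of stone_spur, stone_tall, stone_rough below 0.02 m/s and angle between each of stone_spur_mid, stone_tall_mid, stone_rough_mid's own z axis and vertical below 0.17 rad and contact force between stone_spur and tray above 0.1 N and horizontal distance between stone_spur_mid and tray below 0.015 m and distance of each of stone_tall_mid, stone_rough_mid from where it was at the start of the episode below 0.015 m and angle between the y axis of each of stone_tall_mid, stone_rough_mid and the x axis of stand, either way round below 0.25 rad and contact force between each of stone_tall, stone_rough and stand above 0.2 N); the robot touches nothing.
It fails at once if a stone is toppled (tilted by more than 0.7 rad) (angle between any of stone_tall_mid, stone_rough_mid, stone_spur_mid's own z axis and vertical above 0.7 rad).
It fails at once if the glass dish, the flat brush or the magnifying glass is moved by more than 20 mm (distance of any of glass_dish, hake_brush, loupe from where it was at the start of the episode above 0.02 m).
It also fails if it takes over 128 s, if anything falls off the work surface, if the arm or the gripper's body presses on something with over 40 N, if the wrist force passes 120 N, or if a joint passes its speed limit or range.

## Robot

A 7-joint arm with a two-finger parallel gripper is mounted at the origin on a cart in front of the work surface, level with it; the furniture and walls round the work are solid. World frame = base frame: x ahead of the robot, y to its left, z up, the work surface at z = 0. Lengths are in m, angles in rad, forces in N, time in s.
With the tool pointing down it reaches from about 0.425 to 0.875 m from the base axis. Payload 9.9 kg.
Tool frame: the origin (TCP) lies at the very end of the fingers, on their centre line; the grasp point (between the pads) lies 19 mm behind it; z points along the fingers, y is the direction in which the jaws open and shut (so a half turn about z gives the same grasp; the last joint's range is limited). The gripper opens to 85 mm and grips with 20 to 120 N. Pads are 22 mm wide; open, the fingers measure 114 mm over their backs; the gripper's body (76 mm by 85 mm) begins 54 mm behind the grasp point. The pads swing forward as they close: fully open they stand 13 mm farther back than shut.
Start: joints at [1.109, 0.576, 0.025, 1.437, -0.015, 1.129, -0.057], TCP at [0.249, -0.627, 0.231] pointing down, gripper open.
Joint ranges: [-2.76, 2.76], [-0.34, 2.15], [-1.52, 1.57], [0.19, 2.46], [-1.09, 4.23], [0.17, 1.99], [-2.82, 2.82]. Speed limits (rad/s): [2.22, 2.22, 3.01, 3.01, 3.14, 3.14, 3.14].

## Interface

Orientations are given as [roll, pitch, yaw] about the fixed x, y, z axes, in that order (R = Rz(yaw) Ry(pitch) Rx(roll)).
In Python, from bench import robot gives the robot as it stands. The module is installed in compiled form; this text tells all that it offers.
- The arm moves only by the tool jog_arm, never from a script. Its argument "rows" is a list of rows, each an object with "xyz": the shift along the tool's x, y, z in m, a list of three; "roll": the turn about the tool's z in degrees; "claw": the opening, from 0 (shut) to 1 (fully open). A call has 1 to 10 rows; each row is the pose to reach, as a shift and turn from the pose commanded when the call began, along the tool's axes at that moment; what a row does not reach only later rows make up. A row lasts 1/10 s, in which the tool goes at most 50 mm and 8.59 degrees, less where a joint would pass 70% of its speed; a pose out of reach is approached as far as the arm can. A call with a gripper value outside its range is refused whole. The fingers move at their own pace and stop on an object; "grip_force" is the grip in N (left out, the last holds). Time passes only in rows, so rows that repeat a pose let the fingers close. It gives the time, the measured TCP pose, the force and the opening at its end, in the units of the state.
- robot.observe(): the state, without advancing time (a new reading comes with each control period).
- robot.read_camera(name): name is "scene" or "top" or "wrist"; returns the picture (384x512x3 uint8, blue, green, red); there is no depth.
- robot.get_calibration(name): a dict with "mtx" (3x3 intrinsics, pixels), "rvec" (rotation vector, rad) and "tvec" (3), from world to camera coordinates, as OpenCV has them. Camera axes: x right, y down, z forward; pixel columns grow to the right and rows downward; lengths in m; the calibration is good to about 2 mm. The wrist camera is an equidistant fisheye: a pixel r from the principal point sees the ray r / f radians off the axis. A picture is of the moment at which its call begins: read the wrist's pose just before it. get_calibration takes no time and is no camera call; for the wrist camera it gives the pose at the moment of the call.
- robot.sign_off(): hands the job in, once; it reports no verdict.
The state is a dict: "time_s": time; "q": joint angles; "joint_vel": joint speeds; "joint_efforts": joint torques, N m; "tcp_pos": TCP position; "ee_rot": TCP orientation; "wrist_force": force on the tool from outside, world axes, zero at the start; "moment": the same for the moment, N m; "opening": finger opening in m.
Only numpy, scipy, OpenCV 4.12 (cv2) and the standard library are available. Lean on these libraries where they do the work, as an engineer would, in place of code of your own. Each camera call takes 0.05 s, during which the arm holds its last target.

## Working session

There is one attempt and no reset: what is moved stays moved. The work goes in short steps, Python scripts to look and compute and a tool call to move; the robot and the scene stay as the last step left them, time stands still between calls to the robot, and variables do not carry over. Pictures are saved under pics/ and viewed, and the job is handed in when it is done.

Besides the shell and the picture viewer there is one more tool, called after "Call:" as name([rows], argument=value, ...), one row to a line, values as JSON. jog_arm: Moves the arm, as the interface text tells. Its arguments: {"type":"object","properties":{"rows":{"type":"array","items":{"type":"object","properties":{"xyz":{"type":"array","items":{"type":"number"}},"roll":{"type":"number"},"claw":{"type":"number"}}}},"grip_force":{"type":"number"}},"required":["rows"]}

```bash
mkdir -p pics
cat > h.py <<'E'
import numpy as np, cv2
from bench import robot
def snap(n,f):
    im=robot.read_camera(n); cv2.imwrite('pics/'+f+'.png',im); return im
E
python3 - <<'E'
from h import *
print(robot.observe())
for n in ['scene','top','wrist']:
    print(n,robot.get_calibration(n)); snap(n,n+'0')
E
```

```text
{'time_s': 0.0, 'q': array([ 1.10922313,  0.57653647,  0.024857  ,  1.43792063, -0.01499996,
        1.12902107, -0.05651331]), 'joint_vel': array([-1.04990446e-03,  2.24583562e-04, -9.99353399e-05,  1.15959336e-03,
       -7.71652170e-04, -6.03213844e-04, -2.09461928e-04]), 'joint_efforts': array([-2.34407715e-03, -7.65772676e+01,  2.24895649e+00, -2.85970831e+01,
        1.49950467e-02,  1.27503407e-02,  3.03015622e-05]), 'tcp_pos': array([ 0.24879958, -0.62697072,  0.23043559]), 'ee_rot': array([-3.13989467e+00,  9.63637577e-05,  3.77783079e-01]), 'wrist_force': array([-0.56687295,  0.00848411, -1.62987555]), 'moment': array([-0.01808921, -0.00210648, -0.01713231]), 'opening': 0.08514704854597877}
scene {'mtx': array([[392.54451416,   0.        , 253.06900323],
       [  0.        , 392.54451416, 193.86538217],
       [  0.        ,   0.        ,   1.        ]]), 'rvec': array([ 1.04495016, -2.50127789,  0.96715248]), 'tvec': array([0.39408839, 0.29730684, 0.98729264])}
top {'mtx': array([[387.43815686,   0.        , 255.81900347],
       [  0.        , 387.43815686, 198.29958892],
       [  0.        ,   0.        ,   1.        ]]), 'rvec': array([ 2.1501278 , -2.10358591,  0.20057783]), 'tvec': array([0.02954159, 0.50131561, 1.35358288])}
wrist {'mtx': array([[297.31863964,   0.        , 259.0248189 ],
       [  0.        , 297.31863964, 191.55423301],
       [  0.        ,   0.        ,   1.        ]]), 'rvec': array([-2.36698471,  1.60674688,  0.26679903]), 'tvec': array([-0.67229073, -0.04152913,  0.38138808])}
```

View pics/scene0.png

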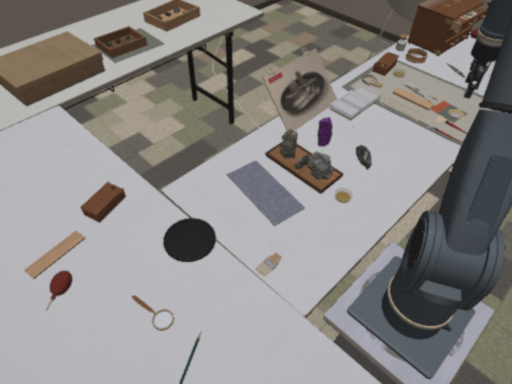

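View pics/top0.png

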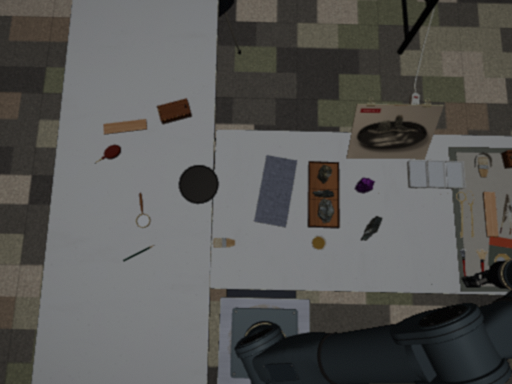

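View pics/wrist0.png

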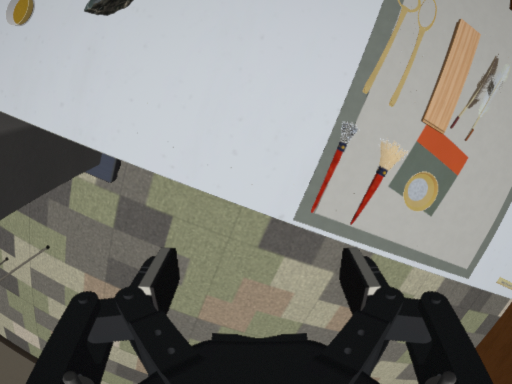

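```bash
cat >> h.py <<'E'
def ray(cal,uv):
    R,_=cv2.Rodrigues(cal['rvec']); t=np.array(cal['tvec']).ravel()
    K=cal['mtx']; d=np.linalg.inv(K)@np.array([uv[0],uv[1],1.0]); return -R.T@t, R.T@d
def plane(name,uv,z,cal=None):
    c,d=ray(cal or robot.get_calibration(name),uv); s=(z-c[2])/d[2]; return c+s*d
def proj(name,P,cal=None):
    cal=cal or robot.get_calibration(name)
    return cv2.projectPoints(np.array(P,float).reshape(-1,1,3),cal['rvec'],cal['tvec'],cal['mtx'],None)[0].reshape(-1,2)
def wproj(P,cal):
    R,_=cv2.Rodrigues(cal['rvec']); p=np.array(P,float).reshape(-1,3)@R.T+np.array(cal['tvec']).ravel()
    r=np.hypot(p[:,0],p[:,1]); th=np.arctan2(r,p[:,2]); K=cal['mtx']
    return np.c_[K[0,2]+K[0,0]*th*p[:,0]/r,K[1,2]+K[1,1]*th*p[:,1]/r]
def wplane(uv,z,cal):
    R,_=cv2.Rodrigues(cal['rvec']); t=np.array(cal['tvec']).ravel(); K=cal['mtx']
    x=(uv[0]-K[0,2])/K[0,0]; y=(uv[1]-K[1,2])/K[1,1]; th=np.hypot(x,y); s=np.sin(th)/th if th>1e-9 else 1
    d=R.T@np.array([x*s,y*s,np.cos(th)]); c=-R.T@t; return c+d*(z-c[2])/d[2]
E
python3 - <<'E'
from h import *
im=cv2.imread('pics/top0.png')
c=im[130:270,180:390]; cv2.imwrite('pics/topc.png',cv2.resize(c,None,fx=3.8,fy=3.8,interpolation=cv2.INTER_CUBIC))
im=cv2.imread('pics/scene0.png')
c=im[100:220,220:380]; cv2.imwrite('pics/scenec.png',cv2.resize(c,None,fx=4.5,fy=4.5,interpolation=cv2.INTER_CUBIC))
for n,uv,z in [('stand',(323,195),0.016),('mat',(276,190),.004),('tray',(198,184),.01),('dish',(319,243),.01),('brush',(224,242),.005),('loupe',(142,212),0.005),('purple',(365,185),.05),('spurlike',(372,228),.02),('easel',(395,130),.1)]:
    print(n,plane('top',uv,z).round(3))
E
```

```text
stand [ 0.524 -0.208  0.016]
mat [ 0.542 -0.034  0.004]
tray [0.557 0.257 0.01 ]
dish [ 0.347 -0.193  0.01 ]
brush [0.344 0.153 0.005]
loupe [0.447 0.459 0.005]
purple [ 0.558 -0.355  0.05 ]
spurlike [ 0.405 -0.384  0.02 ]
easel [ 0.752 -0.455  0.1  ]
```

View pics/topc.png

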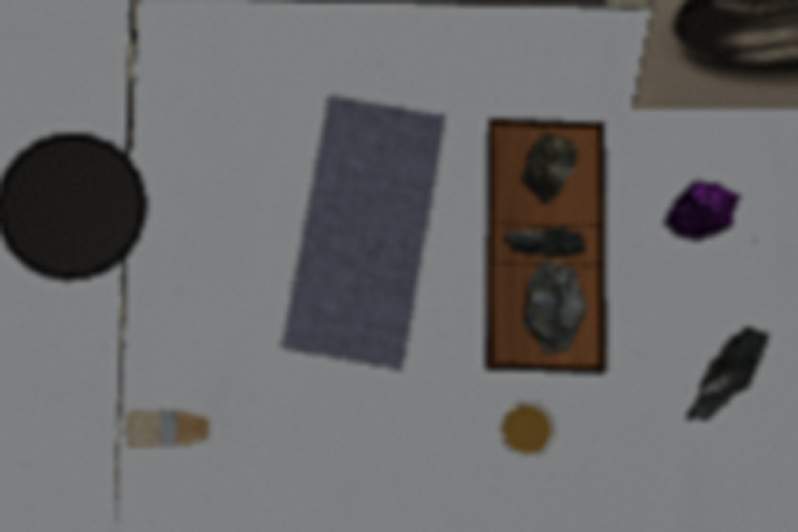

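View pics/scenec.png

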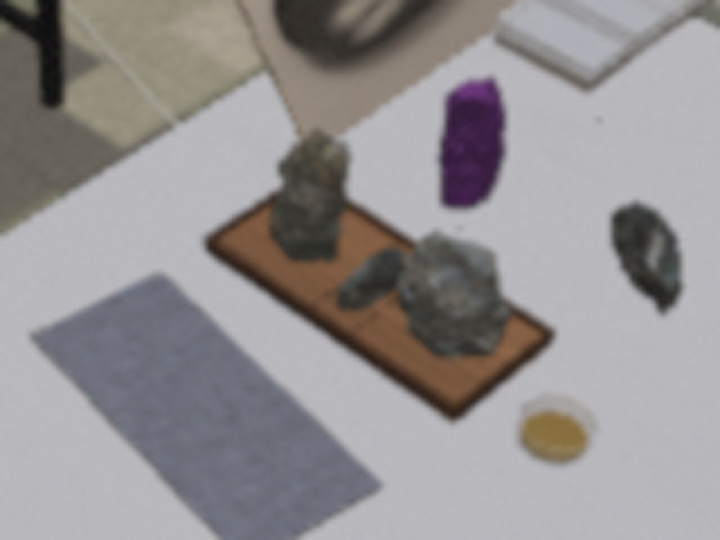

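```bash
cat > meas.py <<'E'
from h import *
im=cv2.imread('pics/top0.png'); hsv=cv2.cvtColor(im,cv2.COLOR_BGR2HSV)
def box(mask,z,name,roi):
    m=np.zeros_like(mask); x0,x1,y0,y1=roi; m[y0:y1,x0:x1]=mask[y0:y1,x0:x1]
    cs,_=cv2.findContours(m,cv2.RETR_EXTERNAL,cv2.CHAIN_APPROX_NONE); c=max(cs,key=cv2.contourArea)
    P=np.array([plane('top',p[0],z)[:2] for p in c],np.float32)
    r=cv2.minAreaRect(P); e=cv2.minEnclosingCircle(P); print(name,np.round(r[0],4),np.round(r[1],4),r[2],'circ',np.round(e[0],4),round(e[1],4))
    return c
print(hsv[180,270],hsv[223,330],hsv[184,198],hsv[250,280])
H,S,V=cv2.split(hsv)
box(((S>110)&((H<20)|(H>170))|(V<70)).astype('uint8')*255,.016,'stand',(300,350,150,240))
box(((V<115)).astype('uint8')*255,.004,'mat',(245,305,145,235))
box(((V<60)).astype('uint8')*255,.010,'tray',(170,225,155,215))
E
python3 meas.py
```

```text
[113  43  72] [ 12 163  83] [20 28 27] [110   6 129]
stand [ 0.5295 -0.2094] [0.1141 0.2496] 89.80985260009766 circ [ 0.5298 -0.2088] 0.1348
mat [ 0.5407 -0.0324] [0.1243 0.2634] 80.74529266357422 circ [ 0.5402 -0.0327] 0.1417
tray [0.5574 0.2555] [0.1452 0.1457] 1.3197616338729858 circ [0.5598 0.2546] 0.0757
```

Call:
jog_arm([
  {"xyz":[0.02,-0.014,-0.01],"roll":2,"claw":1},
  {"xyz":[0.06,-0.042,-0.02],"roll":5,"claw":1},
  {"xyz":[0.1,-0.07,-0.035],"roll":8,"claw":1},
  {"xyz":[0.14,-0.098,-0.05],"roll":11,"claw":1},
  {"xyz":[0.18,-0.126,-0.06],"roll":14,"claw":1},
  {"xyz":[0.22,-0.154,-0.07],"roll":17,"claw":1},
  {"xyz":[0.26,-0.182,-0.07],"roll":20,"claw":1},
  {"xyz":[0.3,-0.21,-0.07],"roll":21.65,"claw":1},
  {"xyz":[0.34,-0.238,-0.07],"roll":21.65,"claw":1},
  {"xyz":[0.36,-0.25,-0.07],"roll":21.65,"claw":1},
])

```text
time_s: 1.15
tcp_pos: [0.4938, -0.2572, 0.3012]
ee_rot: [-3.14, -0.001, 0.006]
wrist_force: [0.0, 0.5, -0.3]
opening: 0.0854
```

Run:
```python
from h import *
print(robot.observe()['tcp_pos'],robot.observe()['ee_rot'])
cal=robot.get_calibration('wrist')
im=snap('wrist','w1')
np.save('w1cal.npy',cal,allow_pickle=True)
for x in [.4045,.6545]:
  for y in [-.151,-.267]: print(wproj([x,y,.016],cal).round(1))
R,_=cv2.Rodrigues(cal['rvec']); print(-R.T@cal['tvec'],R.T@[0,0,1])
```

```text
[ 0.49379275 -0.25722024  0.30122336] [-3.13956185e+00 -7.85517637e-04  5.52083454e-03]
[[193.  207.3]]
[[266.7 208. ]]
[[187.1  43.2]]
[[268.5  40.8]]
[ 0.57582455 -0.25537885  0.44400076] [-0.31990738  0.00099965 -0.94744829]
```

View pics/w1.png

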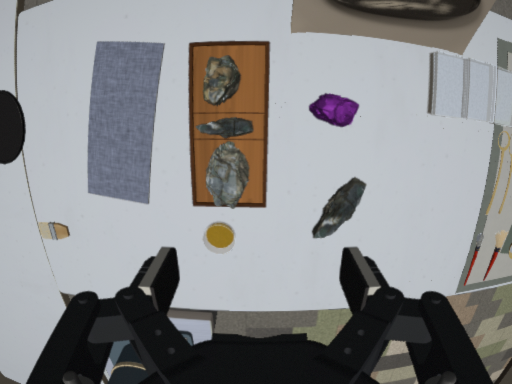

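```bash
cat > seg.py <<'E'
from h import *
im=cv2.imread('pics/w1.png'); cal=np.load('w1cal.npy',allow_pickle=True).item()
hsv=cv2.cvtColor(im,cv2.COLOR_BGR2HSV); H,S,V=cv2.split(hsv)
a=wproj([[.4105,-.157,.01],[.6485,-.157,.01],[.6485,-.261,.01],[.4105,-.261,.01]],cal).astype(int)
m=np.zeros_like(H); cv2.fillPoly(m,[a],255)
st=((S<110)&(m>0)).astype('uint8')*255
st=cv2.morphologyEx(st,cv2.MORPH_OPEN,np.ones((3,3),np.uint8)); st=cv2.morphologyEx(st,cv2.MORPH_CLOSE,np.ones((3,3),np.uint8))
cs,_=cv2.findContours(st,cv2.RETR_EXTERNAL,cv2.CHAIN_APPROX_NONE)
for c in cs:
    if cv2.contourArea(c)<100: continue
    x,y,w,h=cv2.boundingRect(c); print((x,y,w,h),cv2.contourArea(c))
    for z in (.01,.028,.0525,.067,.095,.124):
        P=np.array([wplane(p[0],z,cal)[:2] for p in c],np.float32); print(z,P.min(0).round(4),P.max(0).round(4),((P.min(0)+P.max(0))/2).round(4),'rect',cv2.minAreaRect(P)[1:])
v=im.copy(); cv2.drawContours(v,cs,-1,(0,0,255),1)
cv2.imwrite('pics/w1c.png',cv2.resize(v[30:250,170:390],None,fx=2.6,fy=2.6,interpolation=cv2.INTER_NEAREST))
E
python3 seg.py
```

```text
(206, 142, 43, 61) 1976.0
0.01 [ 0.4115 -0.2382] [ 0.5063 -0.1727] [ 0.4589 -0.2054] rect ((0.06528759002685547, 0.09488514810800552), 89.69641876220703)
0.028 [ 0.4183 -0.2389] [ 0.5092 -0.1761] [ 0.4637 -0.2075] rect ((0.06257988512516022, 0.09094974398612976), 89.69664001464844)
0.0525 [ 0.4276 -0.2398] [ 0.5131 -0.1808] [ 0.4703 -0.2103] rect ((0.05889415740966797, 0.08559351414442062), 89.69620513916016)
0.067 [ 0.4331 -0.2404] [ 0.5154 -0.1835] [ 0.4742 -0.212 ] rect ((0.056712906807661057, 0.0824233889579773), 89.69623565673828)
0.095 [ 0.4437 -0.2415] [ 0.5199 -0.1889] [ 0.4818 -0.2152] rect ((0.05250085890293121, 0.07630171626806259), 89.69635009765625)
0.124 [ 0.4547 -0.2427] [ 0.5245 -0.1944] [ 0.4896 -0.2185] rect ((0.0481383316218853, 0.06996148824691772), 89.69644165039062)
(197, 117, 56, 21) 725.5
0.01 [ 0.5138 -0.2442] [ 0.5433 -0.1626] [ 0.5285 -0.2034] rect ((0.02849522978067398, 0.08036278188228607), 11.148130416870117)
0.028 [ 0.5163 -0.2446] [ 0.5447 -0.1665] [ 0.5305 -0.2056] rect ((0.027313385158777237, 0.07702980935573578), 11.14791202545166)
0.0525 [ 0.5198 -
[... 602 characters left out ...]
20231041312218, 0.07222543656826019), 88.6787109375)
0.028 [ 0.5633 -0.2266] [ 0.6323 -0.1763] [ 0.5978 -0.2014] rect ((0.050037406384944916, 0.06922969222068787), 88.67967987060547)
0.0525 [ 0.564  -0.2283] [ 0.629  -0.1809] [ 0.5965 -0.2046] rect ((0.04709046334028244, 0.06515251100063324), 88.67943572998047)
0.067 [ 0.5645 -0.2293] [ 0.627  -0.1837] [ 0.5957 -0.2065] rect ((0.045346375554800034, 0.06273948401212692), 88.67943572998047)
0.095 [ 0.5653 -0.2313] [ 0.6232 -0.189 ] [ 0.5943 -0.2101] rect ((0.04197821021080017, 0.05808017775416374), 88.67744445800781)
0.124 [ 0.5662 -0.2333] [ 0.6193 -0.1945] [ 0.5927 -0.2139] rect ((0.03849002718925476, 0.05325405299663544), 88.67726135253906)
```

View pics/w1c.png

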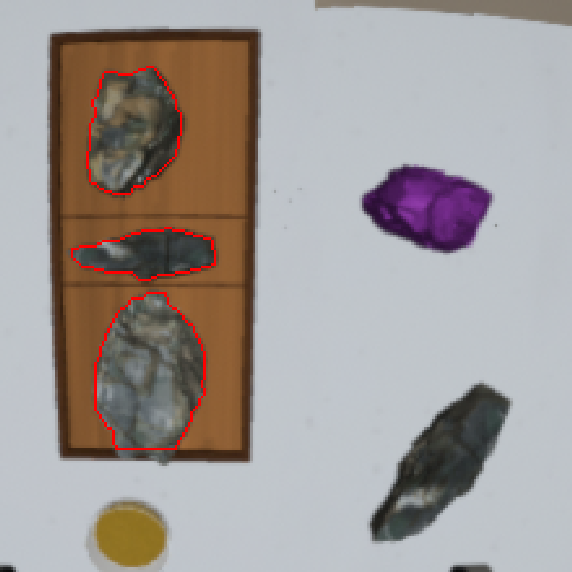

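Call:
jog_arm([
  {"xyz":[0.03,-0.015,0.01],"roll":0.3,"claw":1},
  {"xyz":[0.07,-0.035,0.03],"roll":0.3,"claw":1},
  {"xyz":[0.102,-0.05,0.06],"roll":0.3,"claw":1},
  {"xyz":[0.102,-0.05,0.09],"roll":0.3,"claw":1},
  {"xyz":[0.102,-0.05,0.12],"roll":0.3,"claw":1},
  {"xyz":[0.102,-0.05,0.13],"roll":0.3,"claw":1},
  {"xyz":[0.102,-0.05,0.13],"roll":0.3,"claw":1},
])

```text
time_s: 1.9
tcp_pos: [0.5924, -0.2124, 0.17]
ee_rot: [-3.141, 0.003, -0.006]
wrist_force: [-0.3, -0.4, 0.8]
opening: 0.0852
```

Run:
```python
from h import *
print(robot.observe()['tcp_pos'],robot.observe()['ee_rot'])
cal=robot.get_calibration('wrist')
im=snap('wrist','w2')
cal=robot.get_calibration('wrist')
np.save('w2cal.npy',cal,allow_pickle=True)
p=np.vstack([wproj([.5955+sx*.0345,-.207+sy*.023,z],cal) for z in (.01,.124) for sx in (-1,1) for sy in (-1,1)]).round(1);print(p)
for q in p: cv2.circle(im,tuple(q.astype(int)),2,(0,0,255),-1)
cv2.imwrite('pics/w2m.png',im)
```

```text
[ 0.59239654 -0.21236083  0.1700193 ] [-3.14088512e+00  2.98825296e-03 -5.74177252e-03]
[[276.8 201.3]
 [234.8 201.5]
 [277.5 138.5]
 [232.9 138.8]
 [285.  255.1]
 [223.2 255.3]
 [287.7 164.1]
 [218.1 164.5]]
```

View pics/w2m.png

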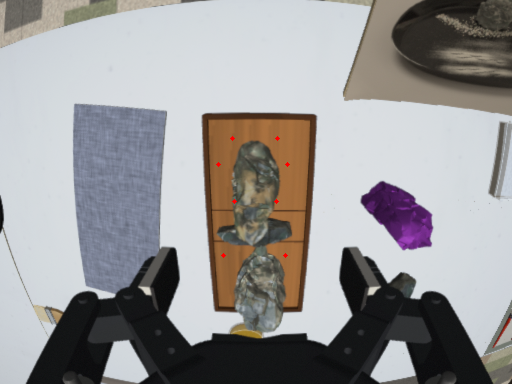

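Call:
jog_arm([
  {"xyz":[0.003,-0.004,0.01],"roll":-0.3,"claw":1},
  {"xyz":[0.003,-0.004,0.035],"roll":-0.3,"claw":1},
  {"xyz":[0.003,-0.004,0.06],"roll":-0.3,"claw":1},
  {"xyz":[0.003,-0.004,0.085],"roll":-0.3,"claw":1},
  {"xyz":[0.003,-0.004,0.105],"roll":-0.3,"claw":1},
  {"xyz":[0.003,-0.004,0.11],"roll":-0.3,"claw":1},
  {"xyz":[0.003,-0.004,0.11],"roll":-0.3,"claw":1},
])

```text
time_s: 2.65
tcp_pos: [0.5967, -0.2082, 0.0615]
ee_rot: [-3.141, -0.0, 0.0]
wrist_force: [-0.3, -0.3, 0.8]
opening: 0.0854
```

Run:
```python
from h import *
s=robot.observe();print(s['tcp_pos'],s['ee_rot'],s['wrist_force'])
```

```text
[ 0.5967181  -0.20815496  0.06148968] [-3.14147967e+00 -1.60075019e-04  6.13746401e-05] [-0.28758316 -0.28732145  0.75339902]
```

Close gradually.

Call:
jog_arm([
  {"xyz":[0,0,0],"roll":0,"claw":0.7},
  {"xyz":[0,0,0],"roll":0,"claw":0.6},
  {"xyz":[0,0,0],"roll":0,"claw":0.5},
  {"xyz":[0,0,0],"roll":0,"claw":0.4},
  {"xyz":[0,0,0],"roll":0,"claw":0.3},
  {"xyz":[0,0,0],"roll":0,"claw":0.2},
  {"xyz":[0,0,0],"roll":0,"claw":0.1},
  {"xyz":[0,0,0],"roll":0,"claw":0.0},
  {"xyz":[0,0,0],"roll":0,"claw":0.0},
  {"xyz":[0,0,0],"roll":0,"claw":0.0},
], grip_force=45)

```text
time_s: 3.65
tcp_pos: [0.5971, -0.2087, 0.0627]
ee_rot: [3.141, -0.002, -0.0]
wrist_force: [-0.3, 0.1, 6.8]
opening: 0.039
```

```bash
cat > st.py <<'E'
from h import *
import sys
s=robot.observe();print(s['time_s'],s['tcp_pos'].round(4),s['ee_rot'].round(3),s['wrist_force'].round(1),s['opening'].round(4))
for n in sys.argv[2:]: snap(n,n+sys.argv[1])
E
python3 st.py 3 wrist scene
```

```text
Traceback (most recent call last):
  File "st.py", line 3, in <module>
    s=robot.observe();print(s['time_s'],s['tcp_pos'].round(4),s['ee_rot'].round(3),s['wrist_force'].round(1),s['opening'].round(4))
                                                                                                             ^^^^^^^^^^^^^^^^^^
AttributeError: 'float' object has no attribute 'round'
```

Call:
jog_arm([
  {"xyz":[0,0,-0.005],"roll":0,"claw":0},
  {"xyz":[0,0,-0.015],"roll":0,"claw":0},
  {"xyz":[0,0,-0.03],"roll":0,"claw":0},
  {"xyz":[0,0,-0.04],"roll":0,"claw":0},
  {"xyz":[0,0,-0.04],"roll":0,"claw":0},
])

```text
time_s: 4.15
tcp_pos: [0.5974, -0.2086, 0.1031]
ee_rot: [3.141, -0.003, -0.0]
wrist_force: [-0.6, 0.2, -2.9]
opening: 0.0386
```

```bash
sed -i "s/,s\['opening'\].round(4)/,round(float(s['opening']),4)/" st.py
python3 st.py 3 wrist scene
python3 - <<'E'
import cv2
a=cv2.imread('pics/wrist3.png');b=cv2.imread('pics/scene3.png')
b=cv2.resize(b[100:220,240:400],(512,384)); cv2.imwrite('pics/c3.png',cv2.resize(cv2.vconcat([a,b]),(400,600)))
E
```

```text
4.15 [ 0.5974 -0.2086  0.1031] [ 3.141e+00 -3.000e-03 -0.000e+00] [-0.6  0.2 -2.9] 0.0386
```

View pics/c3.png

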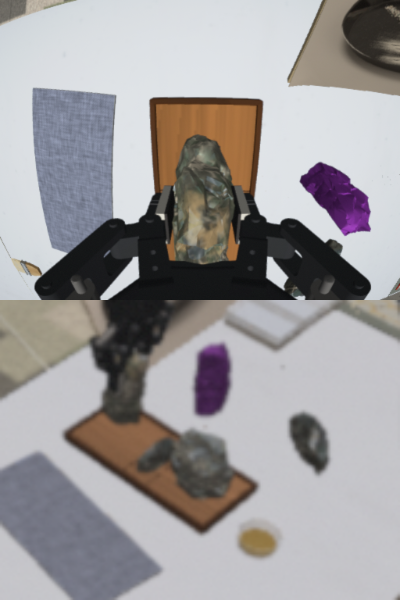

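Call:
jog_arm([
  {"xyz":[0,-0.008,0],"roll":0,"claw":0},
  {"xyz":[0.002,-0.025,0],"roll":0,"claw":0},
  {"xyz":[0.004,-0.05,0],"roll":0,"claw":0},
  {"xyz":[0.006,-0.075,0],"roll":0,"claw":0},
  {"xyz":[0.008,-0.1,0],"roll":0,"claw":0},
  {"xyz":[0.008,-0.125,0],"roll":0,"claw":0},
  {"xyz":[0.008,-0.145,0.005],"roll":0,"claw":0},
  {"xyz":[0.008,-0.16,0.015],"roll":0,"claw":0},
  {"xyz":[0.008,-0.166,0.025],"roll":0,"claw":0},
  {"xyz":[0.008,-0.166,0.03],"roll":0,"claw":0},
])

```text
time_s: 5.25
tcp_pos: [0.6036, -0.0409, 0.0697]
ee_rot: [-3.141, 0.002, 0.002]
wrist_force: [0.4, -0.7, -3.2]
opening: 0.0381
```

```bash
python3 st.py 4 wrist
```

```text
5.25 [ 0.6036 -0.0409  0.0697] [-3.141e+00  2.000e-03  2.000e-03] [ 0.4 -0.7 -3.2] 0.0381
```

View pics/wrist4.png

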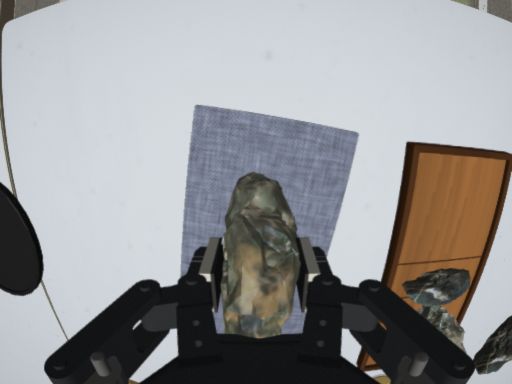

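Call:
jog_arm([
  {"xyz":[0,0,0.004],"roll":0,"claw":0},
  {"xyz":[0,0,0.008],"roll":0,"claw":0},
  {"xyz":[0,0,0.011],"roll":0,"claw":0},
  {"xyz":[0,0,0.012],"roll":0,"claw":0},
  {"xyz":[0,0,0.012],"roll":0,"claw":0},
])

```text
time_s: 5.8
tcp_pos: [0.6044, -0.0425, 0.0592]
ee_rot: [-3.142, 0.0, -0.001]
wrist_force: [-0.0, -0.5, -2.8]
opening: 0.0384
```

Call:
jog_arm([
  {"xyz":[0,0,0.001],"roll":0,"claw":0},
  {"xyz":[0,0,0.002],"roll":0,"claw":0},
  {"xyz":[0,0,0.002],"roll":0,"claw":0},
])

```text
time_s: 6.1
tcp_pos: [0.6044, -0.0422, 0.0572]
ee_rot: [-3.142, 0.0, -0.0]
wrist_force: [0.0, -0.2, -2.8]
opening: 0.0384
```

Call:
jog_arm([
  {"xyz":[0,0,0.001],"roll":0,"claw":0},
  {"xyz":[0,0,0.001],"roll":0,"claw":0},
  {"xyz":[0,0,0.002],"roll":0,"claw":0},
  {"xyz":[0,0,0.002],"roll":0,"claw":0},
])

```text
time_s: 6.5
tcp_pos: [0.6048, -0.0423, 0.0566]
ee_rot: [-3.142, -0.001, -0.0]
wrist_force: [-4.2, -0.8, 13.1]
opening: 0.0384
```

Call:
jog_arm([
  {"xyz":[0,0,-0.001],"roll":0,"claw":0},
  {"xyz":[0,0,-0.001],"roll":0,"claw":0.45},
  {"xyz":[0,0,-0.001],"roll":0,"claw":0.6},
  {"xyz":[0,0,-0.001],"roll":0,"claw":0.8},
  {"xyz":[0,0,-0.001],"roll":0,"claw":1},
  {"xyz":[0,0,-0.001],"roll":0,"claw":1},
  {"xyz":[0,0,-0.001],"roll":0,"claw":1},
])

```text
time_s: 7.2
tcp_pos: [0.6044, -0.0422, 0.0562]
ee_rot: [-3.142, 0.0, -0.0]
wrist_force: [-0.6, 0.1, 0.6]
opening: 0.0852
```

```bash
python3 st.py 5 wrist
```

```text
7.2 [ 0.6044 -0.0422  0.0562] [-3.142  0.    -0.   ] [-0.6  0.1  0.6] 0.0852
```

View pics/wrist5.png

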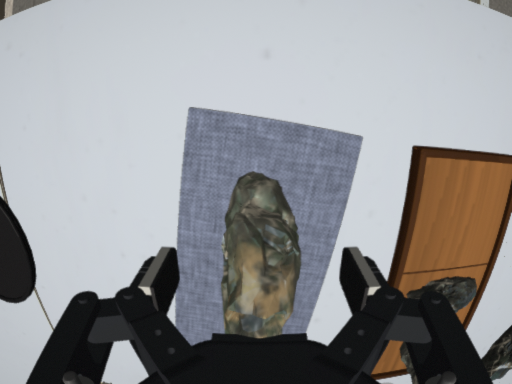

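Call:
jog_arm([
  {"xyz":[0,0,-0.01],"roll":0,"claw":1},
  {"xyz":[0,0,-0.035],"roll":0,"claw":1},
  {"xyz":[0,0,-0.07],"roll":0,"claw":1},
  {"xyz":[0,0,-0.11],"roll":0,"claw":1},
  {"xyz":[-0.015,0.02,-0.14],"roll":0,"claw":1},
  {"xyz":[-0.045,0.055,-0.15],"roll":0,"claw":1},
  {"xyz":[-0.075,0.09,-0.15],"roll":0,"claw":1},
  {"xyz":[-0.105,0.125,-0.15],"roll":0,"claw":1},
  {"xyz":[-0.13,0.155,-0.14],"roll":0,"claw":1},
  {"xyz":[-0.141,0.168,-0.12],"roll":0,"claw":1},
])

```text
time_s: 8.25
tcp_pos: [0.4615, -0.214, 0.1782]
ee_rot: [3.139, -0.003, -0.005]
wrist_force: [-0.1, -0.0, -0.6]
opening: 0.0856
```

Call:
jog_arm([
  {"xyz":[0,0,0.0],"roll":0,"claw":1},
  {"xyz":[0,0,0.0],"roll":0,"claw":1},
])

```text
time_s: 8.45
tcp_pos: [0.4637, -0.21, 0.1769]
ee_rot: [-3.141, -0.0, -0.001]
wrist_force: [0.6, 1.4, 0.6]
opening: 0.0854
```

```bash
python3 st.py 6 wrist
python3 - <<'E'
from h import *
cal=robot.get_calibration('wrist'); im=cv2.imread('pics/wrist6.png')
p=np.vstack([wproj([.4635+sx*.0455,-.210+sy*.0295,z],cal) for z in (.01,.0525) for sx in (-1,1) for sy in (-1,1)]).round(1);print(p)
for q in p: cv2.circle(im,tuple(q.astype(int)),2,(0,0,255),-1)
cv2.imwrite('pics/w6m.png',im)
E
```

```text
8.45 [ 0.4637 -0.21    0.1769] [-3.141e+00 -0.000e+00 -1.000e-03] [0.6 1.4 0.6] 0.0854
[[287.2 211.7]
 [235.  211.6]
 [289.6 130.9]
 [233.2 130.8]
 [290.9 227.9]
 [231.8 227.9]
 [294.2 136.6]
 [229.1 136.4]]
```

View pics/w6m.png

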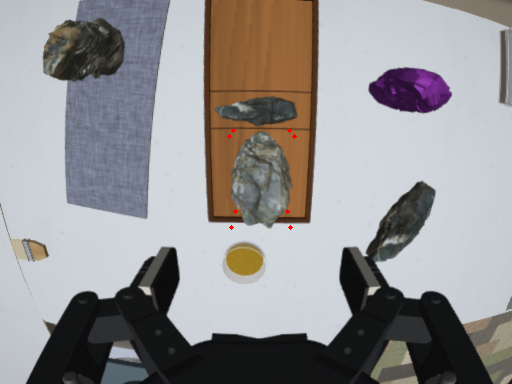

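Call:
jog_arm([
  {"xyz":[0,0,0.015],"roll":0,"claw":1},
  {"xyz":[0,0,0.045],"roll":0,"claw":1},
  {"xyz":[0,0,0.075],"roll":0,"claw":1},
  {"xyz":[0,0,0.1],"roll":0,"claw":1},
  {"xyz":[0,0,0.12],"roll":0,"claw":1},
  {"xyz":[0,0,0.135],"roll":0,"claw":1},
  {"xyz":[0,0,0.14],"roll":0,"claw":1},
  {"xyz":[0,0,0.14],"roll":0,"claw":1},
])

```text
time_s: 9.3
tcp_pos: [0.4643, -0.2093, 0.0363]
ee_rot: [-3.141, -0.0, 0.002]
wrist_force: [-0.9, 0.6, 0.7]
opening: 0.0852
```

Call:
jog_arm([
  {"xyz":[0,0,0],"roll":0,"claw":0.8},
  {"xyz":[0,0,0],"roll":0,"claw":0.7},
  {"xyz":[0,0,0],"roll":0,"claw":0.6},
  {"xyz":[0,0,0],"roll":0,"claw":0.5},
  {"xyz":[0,0,0],"roll":0,"claw":0.4},
  {"xyz":[0,0,0],"roll":0,"claw":0.2},
  {"xyz":[0,0,0],"roll":0,"claw":0.0},
  {"xyz":[0,0,0],"roll":0,"claw":0.0},
  {"xyz":[0,0,0],"roll":0,"claw":0.0},
])

```text
time_s: 10.2
tcp_pos: [0.4643, -0.2104, 0.0379]
ee_rot: [3.141, -0.002, -0.0]
wrist_force: [-1.9, 1.7, 12.1]
opening: 0.0566
```

Gripped at 56.6 mm. Lift a little and look.

Call:
jog_arm([
  {"xyz":[0,0,-0.005],"roll":0,"claw":0},
  {"xyz":[0,0,-0.015],"roll":0,"claw":0},
  {"xyz":[0,0,-0.03],"roll":0,"claw":0},
  {"xyz":[0,0,-0.045],"roll":0,"claw":0},
  {"xyz":[0,0,-0.05],"roll":0,"claw":0},
  {"xyz":[0,0,-0.05],"roll":0,"claw":0},
])

```text
time_s: 10.8
tcp_pos: [0.4638, -0.2104, 0.0872]
ee_rot: [3.141, -0.002, -0.0]
wrist_force: [0.5, 0.0, -2.1]
opening: 0.0559
```

```bash
python3 st.py 7 wrist scene
python3 - <<'E'
import cv2
a=cv2.imread('pics/wrist7.png');b=cv2.imread('pics/scene7.png')
b=cv2.resize(b[100:220,240:400],(512,384)); cv2.imwrite('pics/c7.png',cv2.resize(cv2.vconcat([a,b]),(400,600)))
E
```

```text
10.8 [ 0.4638 -0.2104  0.0872] [ 3.141e+00 -2.000e-03 -0.000e+00] [ 0.5  0.  -2.1] 0.0559
```

View pics/c7.png

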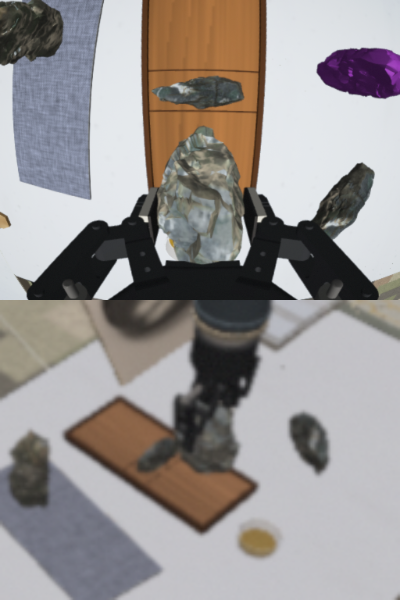

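Call:
jog_arm([
  {"xyz":[0,-0.008,0],"roll":0,"claw":0},
  {"xyz":[0.002,-0.025,0],"roll":0,"claw":0},
  {"xyz":[0.004,-0.05,0],"roll":0,"claw":0},
  {"xyz":[0.007,-0.08,0],"roll":0,"claw":0},
  {"xyz":[0.01,-0.11,0],"roll":0,"claw":0},
  {"xyz":[0.013,-0.14,0],"roll":0,"claw":0},
  {"xyz":[0.013,-0.165,0.005],"roll":0,"claw":0},
  {"xyz":[0.013,-0.182,0.017],"roll":0,"claw":0},
  {"xyz":[0.013,-0.188,0.035],"roll":0,"claw":0},
  {"xyz":[0.013,-0.188,0.046],"roll":0,"claw":0},
])

```text
time_s: 11.9
tcp_pos: [0.4757, -0.0204, 0.0389]
ee_rot: [-3.141, 0.002, 0.003]
wrist_force: [0.2, -0.2, -1.8]
opening: 0.0559
```

Call:
jog_arm([
  {"xyz":[0,0,0.003],"roll":0,"claw":0},
  {"xyz":[0,0,0.006],"roll":0,"claw":0},
  {"xyz":[0,0,0.007],"roll":0,"claw":0},
  {"xyz":[0,0,0.007],"roll":0,"claw":0},
])

```text
time_s: 12.3
tcp_pos: [0.4766, -0.0228, 0.0336]
ee_rot: [3.142, -0.0, -0.001]
wrist_force: [0.1, 1.6, -2.1]
opening: 0.0558
```

Call:
jog_arm([
  {"xyz":[0,0,0.001],"roll":0,"claw":0},
  {"xyz":[0,0,0.002],"roll":0,"claw":0},
  {"xyz":[0,0,0.002],"roll":0,"claw":0},
])

```text
time_s: 12.6
tcp_pos: [0.4766, -0.0224, 0.032]
ee_rot: [-3.142, -0.001, -0.0]
wrist_force: [-1.4, 0.4, 8.2]
opening: 0.0558
```

Contact. Release.

Call:
jog_arm([
  {"xyz":[0,0,-0.0005],"roll":0,"claw":0.6},
  {"xyz":[0,0,-0.0005],"roll":0,"claw":0.8},
  {"xyz":[0,0,-0.0005],"roll":0,"claw":1},
  {"xyz":[0,0,-0.0005],"roll":0,"claw":1},
  {"xyz":[0,0,-0.0005],"roll":0,"claw":1},
  {"xyz":[0,0,-0.0005],"roll":0,"claw":1},
])

```text
time_s: 13.2
tcp_pos: [0.4764, -0.0222, 0.0317]
ee_rot: [-3.142, 0.0, -0.0]
wrist_force: [0.5, 0.2, 0.1]
opening: 0.0857
```

```bash
python3 st.py 8 wrist
```

```text
13.2 [ 0.4764 -0.0222  0.0317] [-3.142  0.    -0.   ] [0.5 0.2 0.1] 0.0857
```

View pics/wrist8.png

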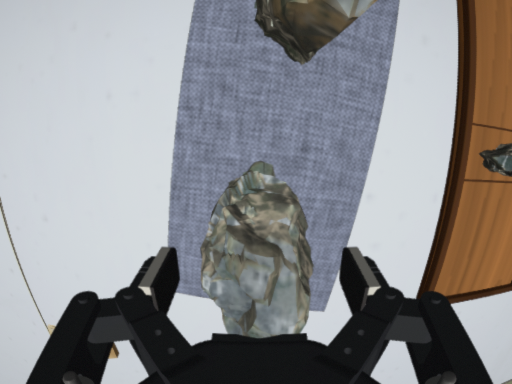

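Call:
jog_arm([
  {"xyz":[0,0,-0.01],"roll":0,"claw":1},
  {"xyz":[0,0,-0.04],"roll":0,"claw":1},
  {"xyz":[0,0,-0.08],"roll":0,"claw":1},
  {"xyz":[0,0,-0.115],"roll":0,"claw":1},
  {"xyz":[0.006,0.02,-0.14],"roll":-8,"claw":1},
  {"xyz":[0.016,0.05,-0.15],"roll":-16,"claw":1},
  {"xyz":[0.027,0.085,-0.15],"roll":-24,"claw":1},
  {"xyz":[0.038,0.12,-0.15],"roll":-32,"claw":1},
  {"xyz":[0.048,0.155,-0.15],"roll":-40,"claw":1},
  {"xyz":[0.0536,0.183,-0.15],"roll":-48,"claw":1},
])

```text
time_s: 14.25
tcp_pos: [0.5302, -0.2076, 0.1826]
ee_rot: [3.141, 0.0, 0.842]
wrist_force: [0.4, -0.9, -0.5]
opening: 0.0856
```

Call:
jog_arm([
  {"xyz":[0,0,0],"roll":-8,"claw":1},
  {"xyz":[0,0,0],"roll":-16,"claw":1},
  {"xyz":[0,0,0],"roll":-24,"claw":1},
  {"xyz":[0,0,0],"roll":-32,"claw":1},
  {"xyz":[0,0,0],"roll":-39,"claw":1},
  {"xyz":[0,0,0],"roll":-42,"claw":1},
  {"xyz":[0,0,0],"roll":-42,"claw":1},
])

```text
time_s: 14.95
tcp_pos: [0.5297, -0.2055, 0.1824]
ee_rot: [-3.142, 0.0, 1.571]
wrist_force: [-0.3, -0.3, 0.2]
opening: 0.0856
```

```bash
python3 st.py 9 wrist
python3 - <<'E'
from h import *
cal=robot.get_calibration('wrist'); im=cv2.imread('pics/wrist9.png')
p=np.vstack([wproj([.530+sx*.015,-.205+sy*.041,z],cal) for z in (.01,.046) for sx in (-1,1) for sy in (-1,1)]).round(1);print(p)
for q in p: cv2.circle(im,tuple(q.astype(int)),2,(0,0,255),-1)
cv2.imwrite('pics/w9m.png',im); print(robot.observe()['q'].round(2))
E
```

```text
14.95 [ 0.5297 -0.2055  0.1824] [-3.142  0.     1.571] [-0.3 -0.3  0.2] 0.0856
[[246.5 206.8]
 [245.4 134.8]
 [272.8 206.7]
 [273.6 134.8]
 [245.1 219.7]
 [243.7 140. ]
 [274.3 219.6]
 [275.5 139.9]]
[ 0.5   0.48 -0.31  1.78  0.18  0.91  0.1 ]
```

View pics/w9m.png

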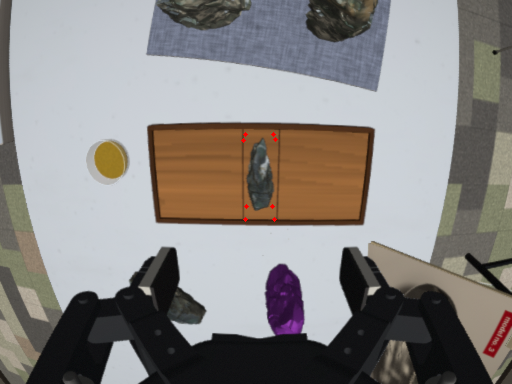

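Call:
jog_arm([
  {"xyz":[0,0,0.015],"roll":0,"claw":1},
  {"xyz":[0,0,0.05],"roll":0,"claw":1},
  {"xyz":[0,0,0.085],"roll":0,"claw":1},
  {"xyz":[0,0,0.12],"roll":0,"claw":1},
  {"xyz":[0,0,0.145],"roll":0,"claw":1},
  {"xyz":[0,0,0.16],"roll":0,"claw":1},
  {"xyz":[0,0,0.165],"roll":0,"claw":1},
  {"xyz":[0,0,0.165],"roll":0,"claw":1},
])

```text
time_s: 15.8
tcp_pos: [0.5298, -0.2052, 0.0166]
ee_rot: [-3.141, 0.0, 1.57]
wrist_force: [-0.1, -0.2, 0.4]
opening: 0.0853
```

Call:
jog_arm([
  {"xyz":[0,0,0],"roll":0,"claw":0.7},
  {"xyz":[0,0,0],"roll":0,"claw":0.6},
  {"xyz":[0,0,0],"roll":0,"claw":0.5},
  {"xyz":[0,0,0],"roll":0,"claw":0.4},
  {"xyz":[0,0,0],"roll":0,"claw":0.3},
  {"xyz":[0,0,0],"roll":0,"claw":0.2},
  {"xyz":[0,0,0],"roll":0,"claw":0.1},
  {"xyz":[0,0,0],"roll":0,"claw":0.0},
  {"xyz":[0,0,0],"roll":0,"claw":0.0},
], grip_force=30)

```text
time_s: 16.7
tcp_pos: [0.5301, -0.2054, 0.0174]
ee_rot: [3.141, 0.0, 1.571]
wrist_force: [-1.0, -0.4, 7.1]
opening: 0.0266
```

Call:
jog_arm([
  {"xyz":[0,0,-0.005],"roll":0,"claw":0},
  {"xyz":[0,0,-0.015],"roll":0,"claw":0},
  {"xyz":[0,0,-0.035],"roll":0,"claw":0},
  {"xyz":[0,0,-0.055],"roll":0,"claw":0},
  {"xyz":[0,0,-0.06],"roll":0,"claw":0},
  {"xyz":[0,0,-0.06],"roll":0,"claw":0},
])

```text
time_s: 17.3
tcp_pos: [0.5305, -0.2055, 0.0778]
ee_rot: [3.14, 0.001, 1.571]
wrist_force: [1.5, 0.0, -1.1]
opening: 0.0264
```

```bash
python3 st.py 10 wrist scene
python3 - <<'E'
import cv2
a=cv2.imread('pics/wrist10.png');b=cv2.imread('pics/scene10.png')
b=cv2.resize(b[100:220,240:400],(512,384)); cv2.imwrite('pics/c10.png',cv2.resize(cv2.vconcat([a,b]),(400,600)))
E
```

```text
17.3 [ 0.5305 -0.2055  0.0778] [3.140e+00 1.000e-03 1.571e+00] [ 1.5  0.  -1.1] 0.0264
```

View pics/c10.png

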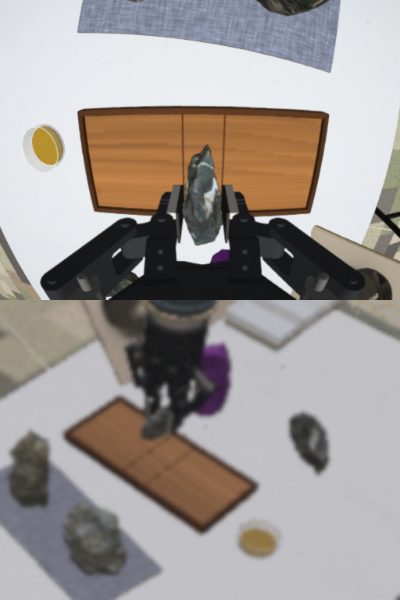

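Call:
jog_arm([
  {"xyz":[0,0,-0.01],"roll":0,"claw":0},
  {"xyz":[0,0,-0.03],"roll":0,"claw":0},
  {"xyz":[0,0,-0.06],"roll":0,"claw":0},
  {"xyz":[0.005,0,-0.09],"roll":0,"claw":0},
  {"xyz":[0.02,0,-0.11],"roll":0,"claw":0},
  {"xyz":[0.045,0.003,-0.115],"roll":0,"claw":0},
  {"xyz":[0.08,0.006,-0.115],"roll":0,"claw":0},
  {"xyz":[0.12,0.009,-0.115],"roll":0,"claw":0},
  {"xyz":[0.16,0.012,-0.115],"roll":0,"claw":0},
  {"xyz":[0.2,0.014,-0.115],"roll":0,"claw":0},
])

```text
time_s: 18.4
tcp_pos: [0.5438, -0.0037, 0.1918]
ee_rot: [-3.141, -0.0, 1.571]
wrist_force: [0.5, -0.7, -0.2]
opening: 0.0264
```

Call:
jog_arm([
  {"xyz":[0.04,0.002,0],"roll":0,"claw":0},
  {"xyz":[0.08,0.004,0],"roll":0,"claw":0},
  {"xyz":[0.12,0.006,0],"roll":0,"claw":0},
  {"xyz":[0.16,0.008,0],"roll":0,"claw":0},
  {"xyz":[0.2,0.01,0],"roll":0,"claw":0},
  {"xyz":[0.23,0.012,0.01],"roll":0,"claw":0},
  {"xyz":[0.25,0.014,0.03],"roll":0,"claw":0},
  {"xyz":[0.26,0.014,0.055],"roll":0,"claw":0},
  {"xyz":[0.26,0.014,0.065],"roll":0,"claw":0},
  {"xyz":[0.26,0.014,0.065],"roll":0,"claw":0},
])

```text
time_s: 19.4
tcp_pos: [0.5571, 0.2536, 0.1253]
ee_rot: [-3.138, 0.002, 1.571]
wrist_force: [0.1, -0.9, -0.9]
opening: 0.0263
```

```bash
python3 st.py 11 wrist
python3 - <<'E'
from h import *
cal=robot.get_calibration('wrist'); im=cv2.imread('pics/wrist11.png')
for a in np.arange(0,6.28,.3):
  q=wproj([.5585+.075*np.cos(a),.255+.075*np.sin(a),.01],cal)[0]; cv2.circle(im,tuple(q.astype(int)),2,(0,0,255),-1)
cv2.imwrite('pics/w11m.png',im)
E
```

```text
19.4 [0.5571 0.2536 0.1253] [-3.138e+00  2.000e-03  1.571e+00] [ 0.1 -0.9 -0.9] 0.0263
```

View pics/w11m.png

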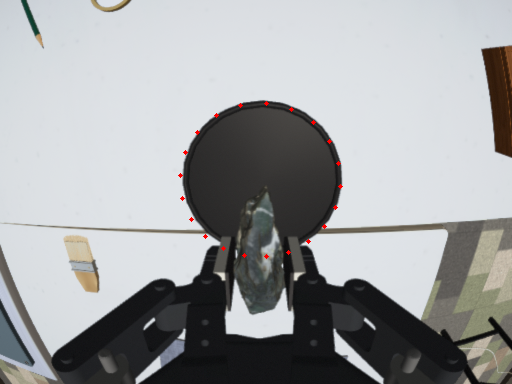

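Call:
jog_arm([
  {"xyz":[0.002,0.003,0.01],"roll":0,"claw":0},
  {"xyz":[0.002,0.003,0.03],"roll":0,"claw":0},
  {"xyz":[0.002,0.003,0.055],"roll":0,"claw":0},
  {"xyz":[0.002,0.003,0.08],"roll":0,"claw":0},
  {"xyz":[0.002,0.003,0.097],"roll":0,"claw":0},
  {"xyz":[0.002,0.003,0.105],"roll":0,"claw":0},
  {"xyz":[0.002,0.003,0.108],"roll":0,"claw":0},
  {"xyz":[0.002,0.003,0.108],"roll":0,"claw":0},
])

```text
time_s: 20.25
tcp_pos: [0.5616, 0.2567, 0.0193]
ee_rot: [3.141, -0.0, 1.57]
wrist_force: [-0.3, -0.1, -2.0]
opening: 0.0265
```

```bash
python3 st.py 12
```

```text
20.25 [0.5616 0.2567 0.0193] [ 3.141 -0.     1.57 ] [-0.3 -0.1 -2. ] 0.0265
```

Call:
jog_arm([
  {"xyz":[-0.001,-0.001,0.002],"roll":0,"claw":0},
  {"xyz":[-0.001,-0.001,0.003],"roll":0,"claw":0},
  {"xyz":[-0.001,-0.001,0.004],"roll":0,"claw":0},
  {"xyz":[-0.001,-0.001,0.004],"roll":0,"claw":0},
])

```text
time_s: 20.65
tcp_pos: [0.5601, 0.2558, 0.015]
ee_rot: [3.141, -0.0, 1.571]
wrist_force: [1.2, 0.3, -0.0]
opening: 0.0268
```

Call:
jog_arm([
  {"xyz":[0,0,0.001],"roll":0,"claw":0},
  {"xyz":[0,0,0.0015],"roll":0,"claw":0},
  {"xyz":[0,0,0.0015],"roll":0,"claw":0},
])

```text
time_s: 20.95
tcp_pos: [0.5601, 0.2558, 0.0136]
ee_rot: [3.141, -0.0, 1.571]
wrist_force: [-1.1, -1.6, 2.8]
opening: 0.0265
```

Contact. Release and rise.

Call:
jog_arm([
  {"xyz":[0,0,0],"roll":0,"claw":0.35},
  {"xyz":[0,0,0],"roll":0,"claw":0.5},
  {"xyz":[0,0,0],"roll":0,"claw":0.7},
  {"xyz":[0,0,0],"roll":0,"claw":0.9},
  {"xyz":[0,0,-0.005],"roll":0,"claw":1},
  {"xyz":[0,0,-0.03],"roll":0,"claw":1},
  {"xyz":[0,0,-0.07],"roll":0,"claw":1},
  {"xyz":[0,0,-0.11],"roll":0,"claw":1},
  {"xyz":[0,0,-0.15],"roll":0,"claw":1},
  {"xyz":[0,0,-0.17],"roll":0,"claw":1},
])

```text
time_s: 21.95
tcp_pos: [0.561, 0.2565, 0.1875]
ee_rot: [3.137, -0.002, 1.571]
wrist_force: [1.5, 0.3, -0.7]
opening: 0.0854
```

```bash
python3 st.py 13 wrist top
python3 - <<'E'
from h import *
cal=robot.get_calibration('wrist'); im=cv2.imread('pics/wrist13.png')
for u in [(.56,.2555)]:
  for z in (.006,.042): print(wproj([*u,z],cal))
b=cv2.imread('pics/top13.png')[130:270,180:390]
b=cv2.resize(b,(512,341));cv2.imwrite('pics/c13.png',cv2.resize(cv2.vconcat([im,b]),(424,600)))
E
```

```text
21.95 [0.561  0.2565 0.1875] [ 3.137e+00 -2.000e-03  1.571e+00] [ 1.5  0.3 -0.7] 0.0854
[[257.11132937 171.80946497]]
[[257.11637439 180.86442534]]
```

View pics/c13.png

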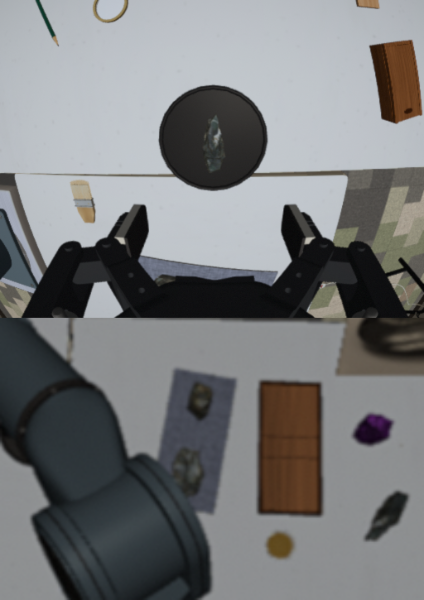

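View pics/wrist13.png

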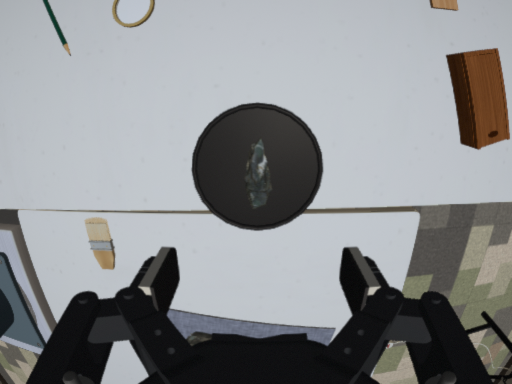

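Call:
jog_arm([
  {"xyz":[0,0,0],"roll":0,"claw":1},
  {"xyz":[0,0,0],"roll":0,"claw":1},
])

```text
time_s: 22.25
tcp_pos: [0.5594, 0.2553, 0.1821]
ee_rot: [-3.14, 0.001, 1.571]
wrist_force: [-0.2, -0.8, -0.1]
opening: 0.0857
```

```bash
python3 st.py 14 wrist
python3 - <<'E'
from h import *
cal=robot.get_calibration('wrist'); im=cv2.imread('pics/wrist14.png')
g=cv2.cvtColor(im,cv2.COLOR_BGR2GRAY); m=np.zeros_like(g); m[90:245,180:335]=255
m[(g>75)]=0
cs,_=cv2.findContours(m,cv2.RETR_EXTERNAL,cv2.CHAIN_APPROX_NONE); c=max(cs,key=cv2.contourArea)
P=np.array([wplane(p[0],.01,cal)[:2] for p in c],np.float32); e=cv2.minEnclosingCircle(P);print('tray',e, cv2.fitEllipse(P), len(P))
# spur inside
hs=cv2.cvtColor(im,cv2.COLOR_BGR2HSV)
q=np.zeros_like(g); q[115:220,235:285]=255; q[(g<48)]=0
q=cv2.morphologyEx(q,cv2.MORPH_CLOSE,np.ones((5,5),np.uint8))
cs,_=cv2.findContours(q,cv2.RETR_EXTERNAL,cv2.CHAIN_APPROX_NONE); d=max(cs,key=cv2.contourArea); print(cv2.boundingRect(d))
for z in (.006,.024):
  P=np.array([wplane(p[0],z,cal)[:2] for p in d]); print(z,P.min(0),P.max(0),(P.min(0)+P.max(0))/2)
cv2.drawContours(im,[c,d],-1,(0,0,255),1); cv2.imwrite('pics/w14m.png',cv2.resize(im[80:250,170:350],None,fx=3,fy=3))
E
```

```text
22.25 [0.5594 0.2553 0.1821] [-3.140e+00  1.000e-03  1.571e+00] [-0.2 -0.8 -0.1] 0.0857
tray ((0.559192419052124, 0.25829318165779114), 0.07452452182769775) ((0.5589579343795776, 0.25903984904289246), (0.14556074142456055, 0.14566370844841003), 26.617300033569336) 372
(235, 115, 50, 95)
0.006 [0.53301685 0.21038674] [0.58611489 0.31777875] [0.55956587 0.26408275]
0.024 [0.53448904 0.21770262] [0.58458738 0.31902769] [0.55953821 0.26836515]
```

View pics/w14m.png

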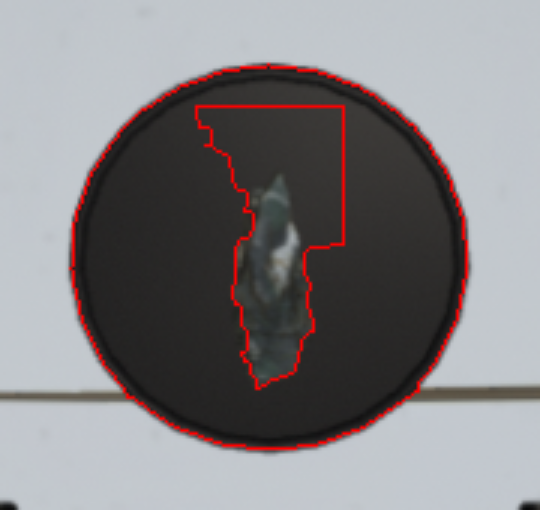

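Call:
jog_arm([
  {"xyz":[-0.01,-0.003,0],"roll":3,"claw":1},
  {"xyz":[-0.035,-0.01,0],"roll":10,"claw":1},
  {"xyz":[-0.065,-0.02,0],"roll":18,"claw":1},
  {"xyz":[-0.1,-0.03,0],"roll":26,"claw":1},
  {"xyz":[-0.135,-0.04,0],"roll":34,"claw":1},
  {"xyz":[-0.17,-0.05,0],"roll":42,"claw":1},
  {"xyz":[-0.205,-0.06,0],"roll":50,"claw":1},
  {"xyz":[-0.235,-0.07,0],"roll":58,"claw":1},
  {"xyz":[-0.26,-0.078,0],"roll":66,"claw":1},
  {"xyz":[-0.2775,-0.083,0],"roll":74,"claw":1},
])

```text
time_s: 23.3
tcp_pos: [0.4756, -0.0238, 0.1825]
ee_rot: [3.142, 0.002, 0.272]
wrist_force: [-0.3, 0.0, -0.2]
opening: 0.0857
```

Call:
jog_arm([
  {"xyz":[0,0,0],"roll":8,"claw":1},
  {"xyz":[0,0,0],"roll":14,"claw":1},
  {"xyz":[0,0,0],"roll":16,"claw":1},
  {"xyz":[0,0,0],"roll":16,"claw":1},
  {"xyz":[0,0,0],"roll":16,"claw":1},
])

```text
time_s: 23.8
tcp_pos: [0.4767, -0.0217, 0.1827]
ee_rot: [3.141, 0.001, 0.002]
wrist_force: [0.1, 0.8, 0.6]
opening: 0.0853
```

```bash
python3 st.py 15 wrist
```

```text
23.8 [ 0.4767 -0.0217  0.1827] [3.141e+00 1.000e-03 2.000e-03] [0.1 0.8 0.6] 0.0853
```

View pics/wrist15.png

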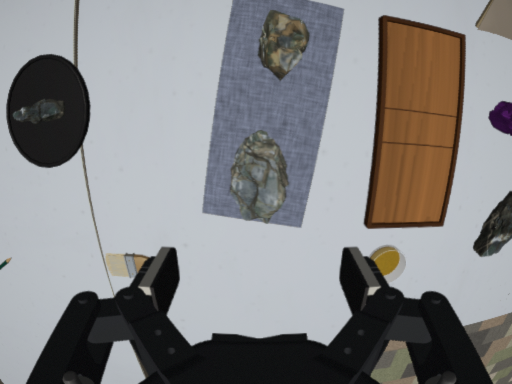

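Call:
jog_arm([
  {"xyz":[0,0,0.015],"roll":0,"claw":1},
  {"xyz":[0,0,0.045],"roll":0,"claw":1},
  {"xyz":[0,0,0.08],"roll":0,"claw":1},
  {"xyz":[0,0,0.11],"roll":0,"claw":1},
  {"xyz":[0,0,0.133],"roll":0,"claw":1},
  {"xyz":[0,0,0.146],"roll":0,"claw":1},
  {"xyz":[0,0,0.15],"roll":0,"claw":1},
  {"xyz":[0,0,0.15],"roll":0,"claw":1},
])

```text
time_s: 24.65
tcp_pos: [0.4768, -0.0218, 0.0329]
ee_rot: [-3.142, 0.001, 0.0]
wrist_force: [0.5, -0.1, 0.4]
opening: 0.0853
```

Call:
jog_arm([
  {"xyz":[0,0,0],"roll":0,"claw":0.8},
  {"xyz":[0,0,0],"roll":0,"claw":0.7},
  {"xyz":[0,0,0],"roll":0,"claw":0.6},
  {"xyz":[0,0,0],"roll":0,"claw":0.5},
  {"xyz":[0,0,0],"roll":0,"claw":0.4},
  {"xyz":[0,0,0],"roll":0,"claw":0.2},
  {"xyz":[0,0,0],"roll":0,"claw":0.0},
  {"xyz":[0,0,0],"roll":0,"claw":0.0},
  {"xyz":[0,0,0],"roll":0,"claw":0.0},
], grip_force=45)

```text
time_s: 25.55
tcp_pos: [0.4776, -0.0216, 0.0347]
ee_rot: [-3.141, -0.002, 0.0]
wrist_force: [-2.5, 1.9, 11.7]
opening: 0.056
```

Call:
jog_arm([
  {"xyz":[0,0,-0.005],"roll":0,"claw":0},
  {"xyz":[0,0,-0.015],"roll":0,"claw":0},
  {"xyz":[0,0,-0.03],"roll":0,"claw":0},
  {"xyz":[0,0,-0.045],"roll":0,"claw":0},
  {"xyz":[0,0,-0.055],"roll":0,"claw":0},
  {"xyz":[0,0,-0.055],"roll":0,"claw":0},
])

```text
time_s: 26.15
tcp_pos: [0.4778, -0.0218, 0.0898]
ee_rot: [-3.141, -0.003, -0.0]
wrist_force: [1.0, -0.3, -2.2]
opening: 0.0558
```

```bash
python3 st.py 16 wrist
```

```text
26.15 [ 0.4778 -0.0218  0.0898] [-3.141e+00 -3.000e-03 -0.000e+00] [ 1.  -0.3 -2.2] 0.0558
```

View pics/wrist16.png

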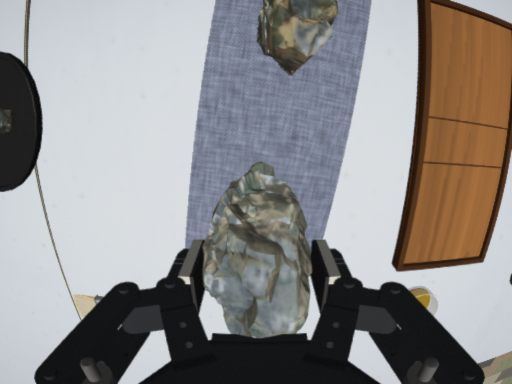

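Call:
jog_arm([
  {"xyz":[0,0.008,0],"roll":0,"claw":0},
  {"xyz":[-0.002,0.025,0],"roll":0,"claw":0},
  {"xyz":[-0.004,0.05,0],"roll":0,"claw":0},
  {"xyz":[-0.007,0.08,0],"roll":0,"claw":0},
  {"xyz":[-0.01,0.11,0],"roll":0,"claw":0},
  {"xyz":[-0.0123,0.14,0],"roll":0,"claw":0},
  {"xyz":[-0.0123,0.165,0.002],"roll":0,"claw":0},
  {"xyz":[-0.0123,0.182,0.012],"roll":0,"claw":0},
  {"xyz":[-0.0123,0.188,0.027],"roll":0,"claw":0},
  {"xyz":[-0.0123,0.188,0.04],"roll":0,"claw":0},
])

```text
time_s: 27.2
tcp_pos: [0.4637, -0.2118, 0.047]
ee_rot: [3.141, 0.001, -0.003]
wrist_force: [1.0, 0.3, -2.2]
opening: 0.0557
```

Call:
jog_arm([
  {"xyz":[0,0,0.002],"roll":0,"claw":0},
  {"xyz":[0,0,0.004],"roll":0,"claw":0},
  {"xyz":[0,0,0.006],"roll":0,"claw":0},
  {"xyz":[0,0,0.006],"roll":0,"claw":0},
])

```text
time_s: 27.6
tcp_pos: [0.4649, -0.2096, 0.0424]
ee_rot: [3.142, -0.0, 0.0]
wrist_force: [-0.1, 1.1, -3.0]
opening: 0.0552
```

```bash
python3 st.py 17 wrist
```

```text
27.6 [ 0.4649 -0.2096  0.0424] [ 3.142 -0.     0.   ] [-0.1  1.1 -3. ] 0.0552
```

View pics/wrist17.png

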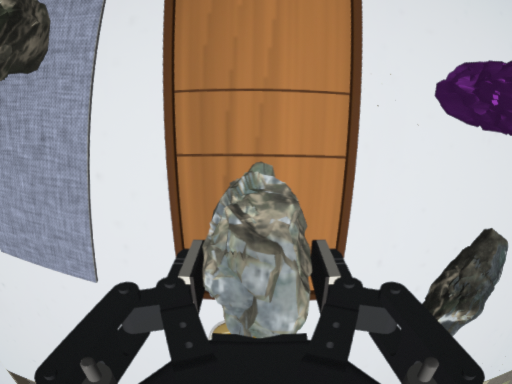

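Call:
jog_arm([
  {"xyz":[0,0,0.001],"roll":0,"claw":0},
  {"xyz":[0,0,0.002],"roll":0,"claw":0},
  {"xyz":[0,0,0.0025],"roll":0,"claw":0},
  {"xyz":[0,0,0.0025],"roll":0,"claw":0},
])

```text
time_s: 28.05
tcp_pos: [0.4648, -0.2096, 0.0408]
ee_rot: [3.141, -0.001, 0.0]
wrist_force: [-3.2, 2.6, 12.2]
opening: 0.0555
```

Contact at the expected height. Release and rise.

Call:
jog_arm([
  {"xyz":[0,0,-0.001],"roll":0,"claw":0.6},
  {"xyz":[0,0,-0.001],"roll":0,"claw":0.8},
  {"xyz":[0,0,-0.001],"roll":0,"claw":1},
  {"xyz":[0,0,-0.001],"roll":0,"claw":1},
  {"xyz":[0,0,-0.001],"roll":0,"claw":1},
  {"xyz":[0,0,-0.02],"roll":0,"claw":1},
  {"xyz":[0,0,-0.05],"roll":0,"claw":1},
  {"xyz":[0,0,-0.09],"roll":0,"claw":1},
  {"xyz":[0,0,-0.125],"roll":0,"claw":1},
  {"xyz":[0,0,-0.136],"roll":0,"claw":1},
])

```text
time_s: 29.05
tcp_pos: [0.4661, -0.2104, 0.1792]
ee_rot: [3.14, -0.005, -0.0]
wrist_force: [-0.2, -0.4, -0.8]
opening: 0.0852
```

Call:
jog_arm([
  {"xyz":[0,0,0],"roll":0,"claw":1},
  {"xyz":[0,0,0],"roll":0,"claw":1},
])

```text
time_s: 29.25
tcp_pos: [0.4642, -0.2095, 0.1749]
ee_rot: [-3.141, 0.001, -0.0]
wrist_force: [-0.2, 0.2, -0.3]
opening: 0.0856
```

```bash
python3 st.py 18 wrist
python3 - <<'E'
import cv2
a=cv2.imread('pics/wrist6.png');b=cv2.imread('pics/wrist18.png')
cv2.imwrite('pics/c18.png',cv2.hconcat([a[80:280,150:380],b[80:280,150:380]]))
E
```

```text
29.25 [ 0.4642 -0.2095  0.1749] [-3.141e+00  1.000e-03 -0.000e+00] [-0.2  0.2 -0.3] 0.0856
```

View pics/c18.png

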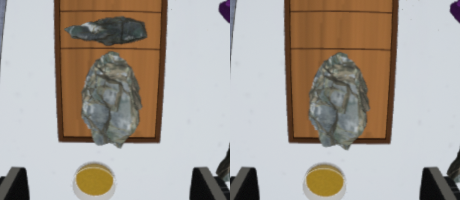

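Call:
jog_arm([
  {"xyz":[0.008,-0.01,-0.01],"roll":0,"claw":1},
  {"xyz":[0.025,-0.03,-0.015],"roll":0,"claw":1},
  {"xyz":[0.05,-0.06,-0.015],"roll":0,"claw":1},
  {"xyz":[0.075,-0.09,-0.015],"roll":0,"claw":1},
  {"xyz":[0.1,-0.12,-0.015],"roll":0,"claw":1},
  {"xyz":[0.125,-0.149,-0.015],"roll":0,"claw":1},
  {"xyz":[0.14,-0.167,-0.015],"roll":0,"claw":1},
  {"xyz":[0.14,-0.167,-0.015],"roll":0,"claw":1},
  {"xyz":[0.14,-0.167,-0.015],"roll":0,"claw":1},
])

```text
time_s: 30.2
tcp_pos: [0.6046, -0.0417, 0.19]
ee_rot: [-3.142, 0.002, 0.001]
wrist_force: [0.4, -1.0, 0.2]
opening: 0.0856
```

```bash
python3 st.py 19 wrist
```

```text
30.2 [ 0.6046 -0.0417  0.19  ] [-3.142e+00  2.000e-03  1.000e-03] [ 0.4 -1.   0.2] 0.0856
```

View pics/wrist19.png

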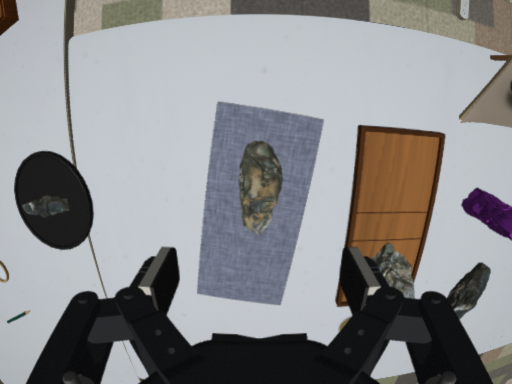

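Stone sits centred. Descend 0.133 (TCP 0.057) and grip.

Call:
jog_arm([
  {"xyz":[0,0,0.012],"roll":0,"claw":1},
  {"xyz":[0,0,0.037],"roll":0,"claw":1},
  {"xyz":[0,0,0.065],"roll":0,"claw":1},
  {"xyz":[0,0,0.093],"roll":0,"claw":1},
  {"xyz":[0,0,0.116],"roll":0,"claw":1},
  {"xyz":[0,0,0.128],"roll":0,"claw":1},
  {"xyz":[0,0,0.133],"roll":0,"claw":1},
  {"xyz":[0,0,0.133],"roll":0,"claw":1},
])

```text
time_s: 31.05
tcp_pos: [0.6045, -0.0432, 0.0576]
ee_rot: [3.142, 0.001, -0.001]
wrist_force: [-0.5, 0.0, 0.0]
opening: 0.0854
```

Call:
jog_arm([
  {"xyz":[0,0,0],"roll":0,"claw":0.7},
  {"xyz":[0,0,0],"roll":0,"claw":0.6},
  {"xyz":[0,0,0],"roll":0,"claw":0.5},
  {"xyz":[0,0,0],"roll":0,"claw":0.4},
  {"xyz":[0,0,0],"roll":0,"claw":0.3},
  {"xyz":[0,0,0],"roll":0,"claw":0.2},
  {"xyz":[0,0,0],"roll":0,"claw":0.1},
  {"xyz":[0,0,0],"roll":0,"claw":0.0},
  {"xyz":[0,0,0],"roll":0,"claw":0.0},
  {"xyz":[0,0,0],"roll":0,"claw":0.0},
])

```text
time_s: 32.05
tcp_pos: [0.6052, -0.0425, 0.059]
ee_rot: [-3.141, -0.002, 0.0]
wrist_force: [-1.3, 1.4, 6.9]
opening: 0.0384
```

Call:
jog_arm([
  {"xyz":[0,0,-0.005],"roll":0,"claw":0},
  {"xyz":[0,0,-0.015],"roll":0,"claw":0},
  {"xyz":[0,0,-0.03],"roll":0,"claw":0},
  {"xyz":[0,0,-0.043],"roll":0,"claw":0},
  {"xyz":[0,0,-0.047],"roll":0,"claw":0},
  {"xyz":[0,0,-0.047],"roll":0,"claw":0},
])

```text
time_s: 32.65
tcp_pos: [0.6052, -0.0428, 0.1057]
ee_rot: [-3.142, -0.002, -0.0]
wrist_force: [-0.1, 0.3, -3.4]
opening: 0.0382
```

```bash
python3 st.py 20 wrist
```

```text
32.65 [ 0.6052 -0.0428  0.1057] [-3.142e+00 -2.000e-03 -0.000e+00] [-0.1  0.3 -3.4] 0.0382
```

View pics/wrist20.png

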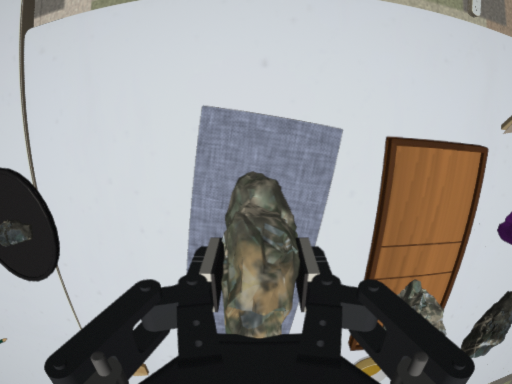

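Call:
jog_arm([
  {"xyz":[0,0.008,0],"roll":0,"claw":0},
  {"xyz":[-0.002,0.025,0],"roll":0,"claw":0},
  {"xyz":[-0.004,0.05,0],"roll":0,"claw":0},
  {"xyz":[-0.006,0.075,0],"roll":0,"claw":0},
  {"xyz":[-0.008,0.1,0],"roll":0,"claw":0},
  {"xyz":[-0.008,0.125,0],"roll":0,"claw":0},
  {"xyz":[-0.008,0.145,0.004],"roll":0,"claw":0},
  {"xyz":[-0.008,0.16,0.014],"roll":0,"claw":0},
  {"xyz":[-0.008,0.166,0.026],"roll":0,"claw":0},
  {"xyz":[-0.008,0.166,0.032],"roll":0,"claw":0},
])

```text
time_s: 33.7
tcp_pos: [0.5954, -0.2096, 0.0707]
ee_rot: [-3.141, 0.003, -0.002]
wrist_force: [-0.1, 0.7, -3.1]
opening: 0.0381
```

Call:
jog_arm([
  {"xyz":[0,0,0.002],"roll":0,"claw":0},
  {"xyz":[0,0,0.004],"roll":0,"claw":0},
  {"xyz":[0,0,0.006],"roll":0,"claw":0},
  {"xyz":[0,0,0.006],"roll":0,"claw":0},
])

```text
time_s: 34.1
tcp_pos: [0.5969, -0.208, 0.0668]
ee_rot: [-3.141, -0.0, 0.001]
wrist_force: [-0.2, 0.0, -3.1]
opening: 0.0385
```

```bash
python3 st.py 21 wrist
```

```text
34.1 [ 0.5969 -0.208   0.0668] [-3.141e+00 -0.000e+00  1.000e-03] [-0.2  0.  -3.1] 0.0385
```

View pics/wrist21.png

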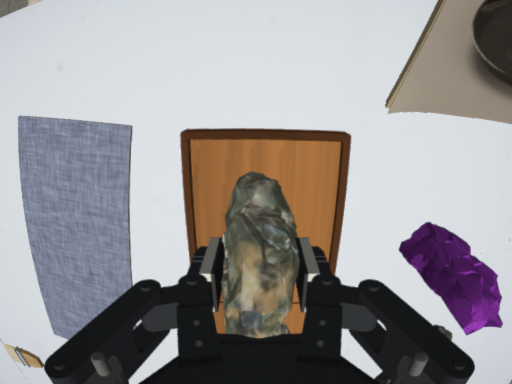

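Call:
jog_arm([
  {"xyz":[0,0,0.001],"roll":0,"claw":0},
  {"xyz":[0,0,0.002],"roll":0,"claw":0},
  {"xyz":[0,0,0.0025],"roll":0,"claw":0},
  {"xyz":[0,0,0.0025],"roll":0,"claw":0},
])

```text
time_s: 34.55
tcp_pos: [0.597, -0.2087, 0.065]
ee_rot: [3.142, -0.001, -0.0]
wrist_force: [-2.0, 1.2, 5.2]
opening: 0.0382
```

Call:
jog_arm([
  {"xyz":[0,0,-0.0005],"roll":0,"claw":0.45},
  {"xyz":[0,0,-0.0005],"roll":0,"claw":0.6},
  {"xyz":[0,0,-0.0005],"roll":0,"claw":0.8},
  {"xyz":[0,0,-0.0005],"roll":0,"claw":1},
  {"xyz":[0,0,-0.0005],"roll":0,"claw":1},
  {"xyz":[0,0,-0.01],"roll":0,"claw":1},
  {"xyz":[0,0,-0.04],"roll":0,"claw":1},
  {"xyz":[0,0,-0.08],"roll":0,"claw":1},
  {"xyz":[0,0,-0.12],"roll":0,"claw":1},
  {"xyz":[0,0,-0.16],"roll":0,"claw":1},
])

```text
time_s: 35.55
tcp_pos: [0.5965, -0.2087, 0.2267]
ee_rot: [3.141, -0.0, -0.0]
wrist_force: [1.7, -0.4, -0.4]
opening: 0.0854
```

Call:
jog_arm([
  {"xyz":[-0.03,0.015,-0.03],"roll":0,"claw":1},
  {"xyz":[-0.07,0.035,-0.06],"roll":0,"claw":1},
  {"xyz":[-0.102,0.049,-0.075],"roll":0,"claw":1},
  {"xyz":[-0.102,0.049,-0.075],"roll":0,"claw":1},
  {"xyz":[-0.102,0.049,-0.075],"roll":0,"claw":1},
  {"xyz":[-0.102,0.049,-0.075],"roll":0,"claw":1},
])

```text
time_s: 36.15
tcp_pos: [0.4954, -0.2569, 0.2992]
ee_rot: [-3.141, -0.0, 0.001]
wrist_force: [0.3, 0.3, -1.0]
opening: 0.0855
```

```bash
python3 - <<'E'
from h import *
s=robot.observe();print(s['time_s'],s['tcp_pos'],s['ee_rot'],s['wrist_force'])
cal=robot.get_calibration('wrist'); im=snap('wrist','w22'); np.save('w22cal.npy',cal,allow_pickle=True)
E
sed -e s/w1cal/w22cal/ -e 's#pics/w1.png#pics/w22.png#' -e s/w1c.png/w22c.png/ -e 's/(.01,.028,.0525,.067,.095,.124)/(.028,.0525,.067)/' seg.py > seg2.py; python3 seg2.py; python3 st.py 23 top scene
```

```text
36.15 [ 0.49537913 -0.25688609  0.2991727 ] [-3.14096355e+00 -2.02096022e-04  1.08956931e-03] [ 0.33180285  0.32077676 -0.96917698]
(203, 143, 44, 62) 1984.0
0.028 [ 0.4178 -0.236 ] [ 0.5097 -0.1721] [ 0.4637 -0.204 ] rect ((0.0635254979133606, 0.09176857024431229), 87.26417541503906)
0.0525 [ 0.4272 -0.2371] [ 0.5137 -0.177 ] [ 0.4705 -0.2071] rect ((0.05976516753435135, 0.08633642643690109), 87.26412963867188)
0.067 [ 0.4328 -0.2378] [ 0.5161 -0.1799] [ 0.4745 -0.2089] rect ((0.057539671659469604, 0.08312148600816727), 87.26412200927734)
(203, 56, 37, 51) 1359.5
0.028 [ 0.5623 -0.2273] [ 0.6323 -0.1769] [ 0.5973 -0.2021] rect ((0.04985234886407852, 0.070153146982193), 89.00788879394531)
0.0525 [ 0.5632 -0.2289] [ 0.629  -0.1815] [ 0.5961 -0.2052] rect ((0.04690138250589371, 0.06600049138069153), 89.00785827636719)
0.067 [ 0.5637 -0.2299] [ 0.6271 -0.1843] [ 0.5954 -0.2071] rect ((0.04515489935874939, 0.06354282051324844), 89.0078353881836)
36.2 [ 0.4955 -0.2568  0.2988] [-3.141e+00  0.000e+00  2.000e-03] [-0.3  0.   0.3] 0.0854
```

View pics/w22.png

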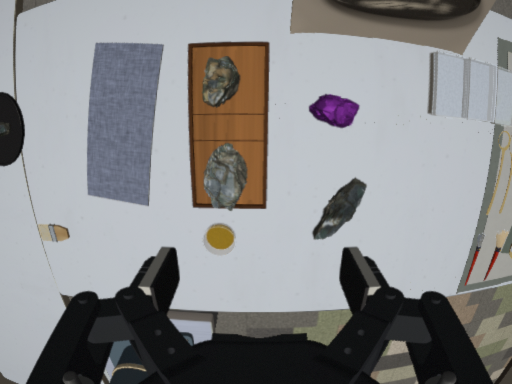

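View pics/scene23.png

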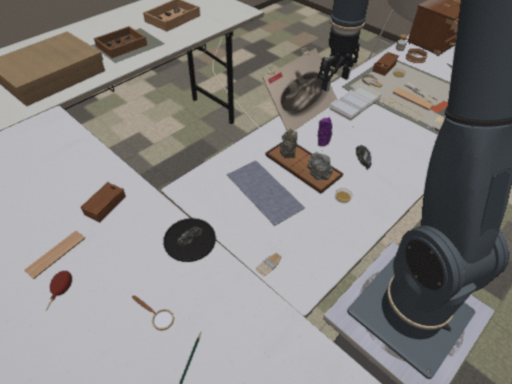

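Run:
```python
from bench import robot
print(robot.sign_off())
```

```text
the job is handed in; nothing more can be done
None
```

I handed the job in at about 36 s of the 128 s allowed. Hand-in gives no verdict, so the result rests on my own checks.

I moved the tall and rough stones to the grey mat first, then set the low stone on the black tray. After that I put both big stones back in their own bays and raised the empty gripper clear.

**Last checks**
- **Tall stone:** within about 1 mm of where it started, and turned as before.
- **Rough stone:** two readings disagreed slightly. Right after release it looked within about 1 pixel of its start. The final outline measurement put it about 3 mm to the side and turned by about 2.4°. The limits are 15 mm and 14°.
- **Low stone:** lying the same way up, with its centre about 3 mm from the tray's. That figure comes from comparing views before and after, because my outline fit of it on the dark tray failed.
- **Its bay and the other things:** the low stone's bay is empty. The dish, brush and magnifying glass look unmoved in the final pictures; I did not measure them.

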